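# Fill the round tin with seven bottles

### The job

Fill up the round tin with the two squat bottles that are still outside it, so that all seven stand upright on its floor, one in the middle and six round it. First stand the fallen bottle up on the work surface and let go of it, so that you can take it again by its cap to pack it. Set the bottles down gently, never dropping them, and leave everything else on the table where it is.

Things in the scene. Friction and masses are not known exactly. Their poses are not given: they have to be found in the camera images.
- tin: round open steel tin, it does not move, 194 mm outside diameter, 188 mm inside, 45 mm high, floor 4 mm thick; it holds exactly seven of the squat bottles, one in the middle and six round it, about 61 mm from centre to centre, some 5 mm free between neighbours. Origin: centre of its underside, on the work surface; z up. Its yaw has no visible mark. At the start the middle and one place of the ring are empty.
- packed1: squat amber glass bottle with a steel cap, identical to the other six: 104 mm tall, body 56 mm in diameter up to 66 mm (foot edge bevelled to 42 mm over 11 mm), then a cone shoulder, steel cap 30 mm in diameter from 80 to 104 mm; 0.2 to 0.4 kg. Origin: centre of its underside; z axis runs from the underside to the cap. Stands loose in the ring of the tin, 61 mm from its centre, at one of six places 60 degrees apart.
- packed2: squat amber glass bottle with a steel cap, identical to the other six: 104 mm tall, body 56 mm in diameter up to 66 mm (foot edge bevelled to 42 mm over 11 mm), then a cone shoulder, steel cap 30 mm in diameter from 80 to 104 mm; 0.2 to 0.4 kg. Origin: centre of its underside; z axis runs from the underside to the cap. Stands loose in the ring of the tin, 61 mm from its centre, at one of six places 60 degrees apart.
- packed3: squat amber glass bottle with a steel cap, identical to the other six: 104 mm tall, body 56 mm in diameter up to 66 mm (foot edge bevelled to 42 mm over 11 mm), then a cone shoulder, steel cap 30 mm in diameter from 80 to 104 mm; 0.2 to 0.4 kg. Origin: centre of its underside; z axis runs from the underside to the cap. Stands loose in the ring of the tin, 61 mm from its centre, at one of six places 60 degrees apart.
- packed4: squat amber glass bottle with a steel cap, identical to the other six: 104 mm tall, body 56 mm in diameter up to 66 mm (foot edge bevelled to 42 mm over 11 mm), then a cone shoulder, steel cap 30 mm in diameter from 80 to 104 mm; 0.2 to 0.4 kg. Origin: centre of its underside; z axis runs from the underside to the cap. Stands loose in the ring of the tin, 61 mm from its centre, at one of six places 60 degrees apart.
- packed5: squat amber glass bottle with a steel cap, identical to the other six: 104 mm tall, body 56 mm in diameter up to 66 mm (foot edge bevelled to 42 mm over 11 mm), then a cone shoulder, steel cap 30 mm in diameter from 80 to 104 mm; 0.2 to 0.4 kg. Origin: centre of its underside; z axis runs from the underside to the cap. Stands loose in the ring of the tin, 61 mm from its centre, at one of six places 60 degrees apart.
- fallen: squat amber glass bottle with a steel cap, identical to the other six: 104 mm tall, body 56 mm in diameter up to 66 mm (foot edge bevelled to 42 mm over 11 mm), then a cone shoulder, steel cap 30 mm in diameter from 80 to 104 mm; 0.2 to 0.4 kg. Origin: centre of its underside; z axis runs from the underside to the cap. It lies on its side on the work surface (axis 28 mm up), cap roughly towards the robot; it can roll. The mass centre is near 40 mm from the underside.
- standing: squat amber glass bottle with a steel cap, identical to the other six: 104 mm tall, body 56 mm in diameter up to 66 mm (foot edge bevelled to 42 mm over 11 mm), then a cone shoulder, steel cap 30 mm in diameter from 80 to 104 mm; 0.2 to 0.4 kg. Origin: centre of its underside; z axis runs from the underside to the cap. It stands on the work surface outside the tin. (The similar bottle 167 mm tall, 66 mm in diameter, is not part of the job.)
- tall_bottle: Bystander, leave alone: the tall amber bottle, 66 mm in diameter and 167 mm tall; stands on the work surface. Origin: centre of its underside.
- can1: Bystander, leave alone: drink can, 66 mm in diameter, 114 mm tall, at the right. Origin: centre of its underside.
- can2: Bystander, leave alone: drink can, 66 mm in diameter, 114 mm tall, at the back. Origin: centre of its underside.
- tape_roll: Bystander, leave alone: card roll lying flat, 100 mm across, 48 mm high. Origin: centre of its underside.
- small_carton: Bystander, leave alone: cardboard carton 110 x 160 x 90 mm, at the left. Origin: centre of its underside.
- jar: Bystander, leave alone: glass jar 80 mm in diameter, 110 mm tall, at the left. Origin: centre of its underside.
Things that resemble listed ones, but are neither listed nor needed, are in the scene too. What is shaped like the standing but purple is not meant.

How it is judged:
By the outcome, as a careful person would: the job done as asked, in the order asked, and still so for the second after the job is handed in, with the robot touching nothing.
It also fails if it takes over 72 s, if anything falls off the work surface, if the arm or the gripper's body presses on something with over 40 N, if the wrist force passes 120 N, or if a joint passes its speed limit or range.

### The arm

A 6-joint arm with a two-finger parallel gripper is mounted at the origin on the work surface. World frame = base frame: x ahead of the robot, y to its left, z up, the work surface at z = 0. Lengths are in m, angles in rad, forces in N, time in s.
With the tool pointing down it reaches from about 0.15 to 0.775 m from the base axis. Payload 6.1 kg.
Tool frame: the origin (TCP) lies on the centre line of the jaws, within the pads' length; the fingertips stand 19 mm ahead of it and the grasp point (between the pads) is the TCP; z points along the fingers, x is the direction in which the jaws open and shut, and the axes are right-handed (so a half turn about z gives the same grasp; the last joint's range is limited). The gripper opens to 85 mm and grips with 20 to 120 N. Pads are 22 mm wide; open, the fingers measure 114 mm over their backs; the gripper's body (76 mm by 85 mm) begins 54 mm behind the grasp point. The pads swing forward as they close: fully open they stand 13 mm farther back than shut.
Start: joints at [-1.272, 0.126, -0.04, 1.405, 0, 1.571], TCP at [0.155, -0.502, 0.25] pointing down, gripper open.
Joint ranges: [-2.72, 2.72], [-0.95, 1.95], [-1.27, 1.35], [-1.78, 2.02], [-1.46, 1.47], [-3.14, 3.14]. Speed limits (rad/s): [2.39, 2.39, 3.01, 3.14, 3.14, 3.14].

### API

Orientations are given as a unit quaternion [x, y, z, w].
In Python, from workcell import robot gives the robot as it stands.
- The arm moves only by the tool step_arm, never from a script. Its argument "plan" is a list of rows, each a list of 7 numbers: the shift along the world's x, y, z in m, then the turn, a rotation vector about the world's x, y, z in rad, then the opening, from 0 (shut) to 1 (fully open). A call has exactly 10 rows; each row is the pose to reach, as a shift and turn from the pose commanded when the call began; what a row does not reach only later rows make up. A row lasts 1/8 s, in which the tool goes at most 62.5 mm and 10.7 degrees, less where a joint would pass 70% of its speed; a pose out of reach is approached as far as the arm can. A call with a gripper value outside its range is refused whole. The fingers move at their own pace and stop on an object; "squeeze" is the grip in N (left out, the last holds). Time passes only in rows, so rows that repeat a pose let the fingers close, or fill a call up. It gives the time, the measured TCP pose, the force and the opening at its end, in the units of the state.
- robot.get_state(): the state, without advancing time (a new reading comes with each control period).
- robot.grab_frame(name): name is "scene" or "side" or "wrist"; returns a dict with "color" (480x640x3 uint8, blue, green, red), "range_z" (480x640 float32, m along the optical axis (not along the pixel's ray), 0 where there is no reading), "K" (3x3 intrinsics, pixels), "view" (4x4, takes a point from world to camera coordinates). Camera axes: x right, y up, looking along -z (the intrinsics and any distortion apply to the point x, -y, -z); pixel columns grow to the right and rows downward; lengths in m; the calibration is good to about 2 mm. A picture is of the moment at which its call begins.
- robot.sign_off(): hands the job in, once; it reports no verdict.
The state is a dict: "clock": time; "joint_positions": joint angles; "qd": joint speeds; "effort": joint torques, N m; "tcp_pos": TCP position; "ee_rot": TCP orientation; "ft_force": force on the tool from outside, world axes, zero at the start; "ft_torque": the same for the moment, N m; "grip_width": opening from 0.0 (shut) to 1.0 (fully open).
Only numpy, scipy, OpenCV 4.12 (cv2) and the standard library are available. Lean on these libraries where they do the work, as an engineer would, in place of code of your own. Each camera call takes 0.05 s, during which the arm holds its last target.

## Working session

There is one attempt and no reset: what is moved stays moved. The work goes in short steps, Python scripts to look and compute and a tool call to move; the robot and the scene stay as the last step left them, time stands still between calls to the robot, and variables do not carry over. Pictures are saved under pics/ and viewed, and the job is handed in when it is done.

Besides the shell and the picture viewer there is one more tool, called after ">>>" by a JSON object that holds its "fn" and its "kwargs". step_arm: Moves the arm, as the interface text tells. Its arguments: {"type":"object","properties":{"plan":{"type":"array","items":{"type":"array","items":{"type":"number"}}},"squeeze":{"type":"number"}},"required":["plan"]}

```bash
ls; mkdir -p pics; cat > h.py <<'E'
import numpy as np, cv2
from workcell import robot
def grab(n,tag=None):
    f=robot.grab_frame(n)
    np.savez('last_%s.npz'%n,**{k:f[k] for k in('color','range_z','K','view')})
    if tag: cv2.imwrite('pics/%s.png'%tag,f['color'])
    return f
def load(n): return dict(np.load('last_%s.npz'%n))
def cloud(f):
    z=f['range_z'];K=f['K'];v,u=np.mgrid[:480,:640]
    X=(u-K[0,2])/K[0,0]*z;Y=(v-K[1,2])/K[1,1]*z
    P=np.stack([X,-Y,-z,np.ones_like(z)],-1)@np.linalg.inv(f['view']).T
    P=P[...,:3].copy();P[z<=0]=np.nan
    return P
def ray(f,u,v,h):
    K=f['K'];T=np.linalg.inv(f['view'])
    d=T[:3,:3]@np.array([(u-K[0,2])/K[0,0],-(v-K[1,2])/K[1,1],-1]);o=T[:3,3]
    return o+d*(h-o[2])/d[2]
def proj(f,p):
    c=f['view']@np.append(p,1);K=f['K'];return K[0,0]*c[0]/-c[2]+K[0,2],K[1,1]*-c[1]/-c[2]+K[1,2]
E
python3 - <<'E'
from h import *
for n in('scene','side','wrist'):
    f=grab(n,n+'0');print(n,f['K'].round(1).tolist(),np.linalg.inv(f['view'])[:3].round(3).tolist(),{k for k in f})
print(robot.get_state())
E
```

```text
pics
scene [[615.4, 0.0, 330.3], [0.0, 615.4, 251.0], [0.0, 0.0, 1.0]] [[-0.576, -0.602, 0.552, 1.458], [0.817, -0.417, 0.398, 0.686], [-0.01, 0.681, 0.733, 1.3]] {'view', 'color', 'K', 'range_z'}
side [[609.5, 0.0, 319.7], [0.0, 609.5, 236.0], [0.0, 0.0, 1.0]] [[-0.996, 0.041, -0.085, 0.452], [-0.094, -0.515, 0.852, 1.187], [-0.009, 0.856, 0.517, 0.771]] {'view', 'color', 'K', 'range_z'}
wrist [[426.0, 0.0, 317.1], [0.0, 426.0, 237.0], [0.0, 0.0, 1.0]] [[0.294, 0.917, 0.269, 0.224], [-0.956, 0.282, 0.082, -0.48], [-0.0, -0.281, 0.96, 0.374]] {'view', 'color', 'K', 'range_z'}
{'clock': 0.15, 'joint_positions': array([-1.27203949e+00,  1.26240892e-01, -4.03646375e-02,  1.40542507e+00,
       -3.19179799e-05,  1.57075792e+00]), 'qd': array([-0.00168136, -0.00096669,  0.0022012 , -0.00048336, -0.00034821,
       -0.00032708]), 'effort': array([-1.94462214e-04, -4.36277783e+01,  3.53147256e+01,  1.36732913e-02,
        3.40504734e-06,  7.15210163e-06]), 'tcp_pos': array([ 0.15442746, -0.50145912,  0.24971285]), 'ee_rot': array([ 8.04477647e-01, -5.93982604e-01, -5.05937982e-04, -3.53748903e-04]), 'ft_force': array([0.00655042, 0.57240521, 0.3112979 ]), 'ft_torque': array([-0.02580236, -0.02703927, -0.02190217]), 'grip_width': 1.0033347952003575}
```

View pics/scene0.png

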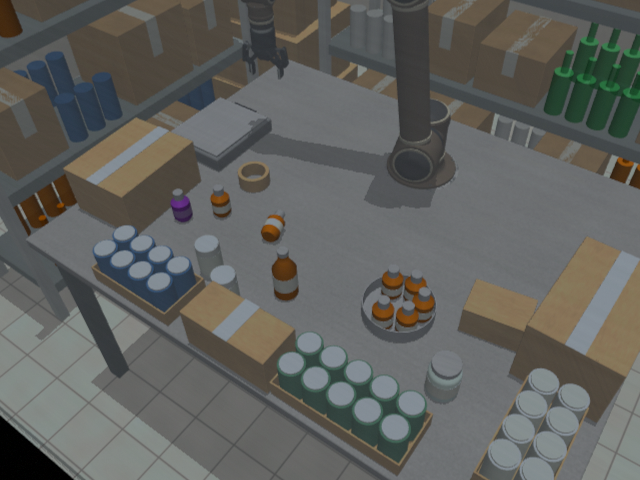

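View pics/side0.png

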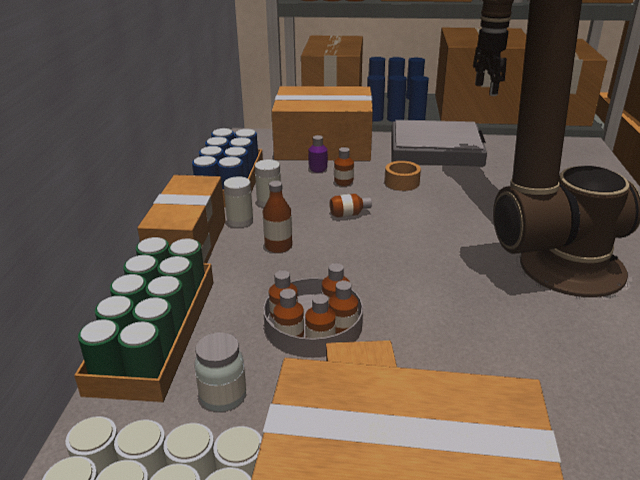

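View pics/wrist0.png

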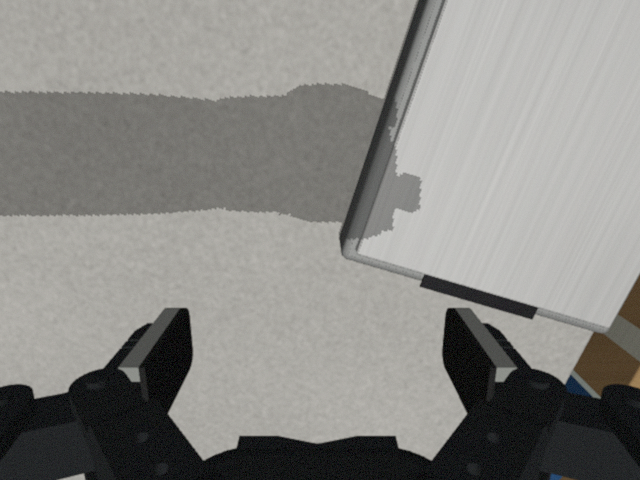

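The scene view shows several things that could be taken for the bottles I want:
- upright squat amber bottle at about (221,203)
- purple look-alike at (181,207)
- tall amber bottle at (285,275)
- amber bottle lying down at (273,226)
- five amber bottles in the tin at about (400,300)

By the description, "standing" is (221,203) and "fallen" is (273,226). I'll check both in a close crop.

```bash
python3 - <<'E'
from h import *
f=load('scene');g=load('side')
a=cv2.resize(f['color'][170:330,160:310],None,fx=2.6,fy=2.6,interpolation=cv2.INTER_CUBIC)
b=cv2.resize(f['color'][255:345,345:450],None,fx=3.8,fy=4.6,interpolation=cv2.INTER_CUBIC)
h=min(a.shape[0],b.shape[0])
cv2.imwrite('pics/crop1.png',np.hstack([a[:h],b[:h]])); print(a.shape,b.shape)
for n,F in(('scene',f),('side',g)):
    P=cloud(F);hsv=cv2.cvtColor(F['color'],cv2.COLOR_BGR2HSV)
    print(n,'table z',np.nanmedian(P[...,2][(abs(P[...,0]-.45)<.05)&(abs(P[...,1]+.0)<.05)]))
    m=((hsv[...,0]<14)&(hsv[...,1]>170)&(hsv[...,2]>60)&(P[...,2]<.2)&(P[...,2]>0.005)).astype(np.uint8)
    k,l,s,c=cv2.connectedComponentsWithStats(m)
    for i in range(1,k):
        if s[i,4]>40:
            q=P[l==i];print(c[i].round(),s[i].tolist(),np.nanmedian(q,0).round(3),np.nanmin(q,0).round(3),np.nanmax(q,0).round(3))
E
```

```text
(416, 390, 3) (414, 399, 3)
scene table z nan
side table z -0.0026766171830624463
[344. 163.] [335, 157, 19, 14, 163] [ 0.537 -0.369  0.067] [ 0.513 -0.543  0.01 ] [ 0.564 -0.349  0.08 ]
[276. 207.] [264, 192, 26, 29, 470] [ 0.671 -0.015  0.112] [ 0.643 -0.038  0.084] [0.7   0.007 0.147]
[357. 201.] [351, 194, 12, 17, 108] [ 0.495 -0.194  0.043] [ 0.48  -0.221  0.024] [ 0.51  -0.175  0.055]
[337. 203.] [331, 196, 12, 16, 131] [ 0.543 -0.175  0.044] [ 0.53  -0.2    0.025] [ 0.56  -0.162  0.055]
[330. 308.] [306, 277, 52, 54, 983] [0.524 0.289 0.073] [0.474 0.199 0.052] [0.567 0.339 0.104]
[275. 292.] [269, 285, 14, 15, 119] [0.633 0.253 0.074] [0.619 0.235 0.067] [0.647 0.265 0.084]
[288. 313.] [274, 301, 29, 24, 389] [0.597 0.313 0.073] [0.575 0.266 0.054] [0.628 0.329 0.084]
  return np.nanmean(a, axis, out=out, keepdims=keepdims)
```

View pics/crop1.png

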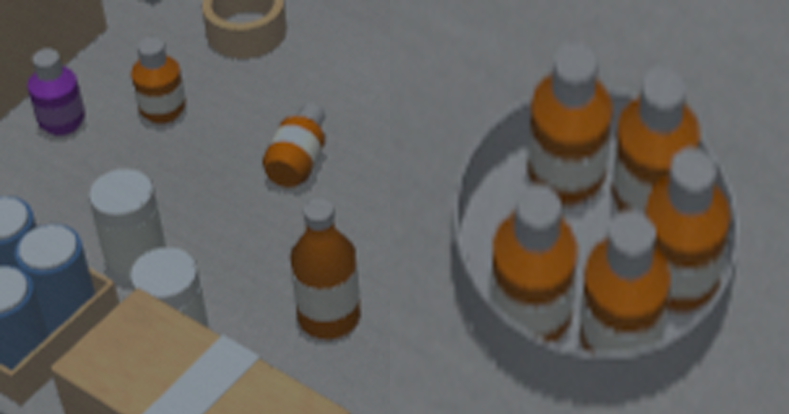

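The crop confirms it. The amber squat bottle is at scene (221,203), the purple one is separate at (181,207), and the fallen one's cap points up and to the right. In the tin, the middle and the left ring place are empty. Next I'll check which cameras have depth, and get the poses of the fallen bottle and the tin.

```bash
python3 - <<'E' 2>/dev/null
from h import *
for n in('scene','side','wrist'):
    F=load(n);z=F['range_z'];print(n,(z>0).mean(),z.min(),z.max())
    P=cloud(F)
    for nm,c in(('',0),):
        print(P[240,320],P[300,500])
f=load('scene')
# rays scene
for nm,u,v,h in(('fallen capend',281,213,.028),('fallen base centre',267,233,.028),('standing captop',218.5,188,.104),('tallcap',283,251,.167),('purple captop',178,192,.104)):
    print(nm,ray(f,u,v,h).round(3))
for nm,(u,v) in dict(c1=(345+575/3.8,255+55/4.6),c2=(345+663/3.8-105+0,255+80/4.6)).items(): pass
hsv=cv2.cvtColor(f['color'],cv2.COLOR_BGR2HSV)
m=((hsv[...,0]<16)&(hsv[...,1]>150)&(hsv[...,2]>60)).astype(np.uint8)
k,l,s,c=cv2.connectedComponentsWithStats(m)
for i in range(1,k):
    if s[i,4]>40 and 160<c[i][0]<450 and 180<c[i][1]<340: print(c[i].round(1),s[i].tolist(),ray(f,*c[i],.06).round(3))
E
```

```text
scene 0.9880631510416666 0.0 2.258501
[1.27556032 0.5473407  1.06217783] [1.27547306 0.64730454 1.08242759]
side 0.9960872395833333 0.0 3.8873012
[ 0.57665552 -0.06818882 -0.00192556] [ 0.18075443  0.13926182 -0.00237388]
wrist 0.99603515625 0.0 1.1672776
[ 1.17025068e-01 -5.15714876e-01  2.88898503e-04] [ 0.12622154 -0.66736819  0.05248921]
fallen capend [ 0.457 -0.216  0.028]
fallen base centre [ 0.546 -0.198  0.028]
standing captop [ 0.537 -0.38   0.104]
tallcap [ 0.672 -0.028  0.167]
purple captop [ 0.618 -0.466  0.104]
[219.7 199.6] [211, 192, 18, 15, 158] [ 0.541 -0.381  0.06 ]
[276.9 217.9] [268, 215, 16, 10, 43] [ 0.505 -0.191  0.06 ]
[270.1 233.4] [261, 225, 19, 17, 176] [ 0.565 -0.167  0.06 ]
[283.7 269. ] [272, 257, 24, 24, 418] [ 0.649 -0.053  0.06 ]
[391.9 281.3] [382, 272, 21, 17, 209] [0.52  0.208 0.06 ]
[414.3 304.6] [396, 277, 38, 50, 658] [0.554 0.295 0.06 ]
[285.9 295.3] [275, 289, 22, 11, 113] [0.716 0.008 0.06 ]
[382.  312.4] [372, 303, 22, 18, 236] [0.622 0.24  0.06 ]
```

The depth scale of the "scene" camera is wrong, so I'll only use rays from it. "Side" and "wrist" depth agree with the table height. By rays, the fallen bottle's base is near (0.546,-0.198) and its cap near (0.457,-0.216). The standing one is near (0.537,-0.380). Now I'll move the wrist camera above the fallen bottle.

>>> {"fn": "step_arm", "kwargs": {"plan": [[0.045, 0.036, 0, 0, 0, 0, 1], [0.09, 0.072, 0, 0, 0, 0, 1], [0.135, 0.108, 0, 0, 0, 0, 1], [0.18, 0.144, 0, 0, 0, 0, 1], [0.225, 0.18, 0, 0, 0, 0, 1], [0.27, 0.216, 0, 0, 0, 0, 1], [0.315, 0.252, 0, 0, 0, 0, 1], [0.355, 0.284, 0, 0, 0, 0, 1], [0.375, 0.3, 0, 0, 0, 0, 1], [0.375, 0.3, 0, 0, 0, 0, 1]], "squeeze": 60}}

```text
clock: 1.4
tcp_pos: [0.5305, -0.2004, 0.2494]
ee_rot: [0.805, -0.593, -0.001, 0.0]
ft_force: [0.2, -0.4, 0.6]
grip_width: 0.999
```

```bash
python3 - <<'E'
from h import *
f=grab('wrist','wrist1');s=robot.get_state();print(s['clock'],s['tcp_pos'],s['joint_positions'].round(3),s['ee_rot'].round(3))
E
```

```text
1.45 [ 0.52966725 -0.20118566  0.24966206] [-0.363  0.207  0.055  1.421 -0.     2.478] [ 0.805 -0.593 -0.001  0.   ]
```

View pics/wrist1.png

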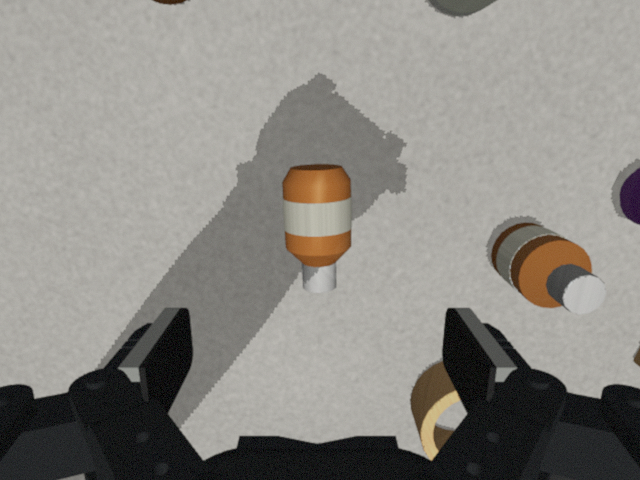

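The wrist view shows the fallen bottle at about (318,225), upright in the image, with its cap at (320,278) on the robot side, so the jaws are already square to its axis. The standing bottle is at (545,265), the purple one at the right edge and the tape roll at (445,410). I'll fit the fallen bottle's axis, and use this view to get the standing cap as well.

```bash
python3 - <<'E' 2>/dev/null
from h import *
f=load('wrist');P=cloud(f)
print('table',np.nanmedian(P[40:100,200:400,2]))
R=np.zeros((480,640),bool);R[150:300,270:365]=1
m=R&(P[...,2]>.012)
q=P[m];print(len(q),q[:,2].max(),np.percentile(q[:,2],99))
# silhouette minAreaRect of xy in world
c=q[:,:2].mean(0);u,s,vt=np.linalg.svd(q[:,:2]-c);d=vt[0];d=d if d[0]>0 else -d
n=np.array([-d[1],d[0]])
for it in range(5):
  a=(q[:,:2]-c)@d;b=(q[:,:2]-c)@n
  # midline per axial bin, from cylinder body
  bins=np.arange(a.min(),a.max(),.006);mm=[]
  for t in bins:
    w=(a>=t)&(a<t+.006)
    if w.sum()>15: mm.append((t+.003,(b[w].min()+b[w].max())/2,np.ptp(b[w]),q[w,2].max()))
  mm=np.array(mm);k=np.polyfit(mm[:,0],mm[:,1],1)
  d2=d+k[0]*n;c=c+k[1]*n;d=d2/np.linalg.norm(d2);n=np.array([-d[1],d[0]])
print(mm.round(4))
print('axis az',np.degrees(np.arctan2(d[1],d[0])),'base end',c+d*a.max(),'cap end',c+d*a.min(),'len',np.ptp(a))
# standing cap top
w=(P[...,2]>.098)&(P[...,2]<.112);w[:,:540]=0;w[:, 615:]=0;w[250:330]&=True;w[:250]=0;w[330:]=0
t=P[w];print('standing cap',len(t),t.mean(0),np.ptp(t,0),(t.min(0)+t.max(0))/2)
s=robot.get_state();print(s['tcp_pos'])
E
```

```text
table 0.0008937565420211735
7155 0.05921734123278255 0.05766226013394655
[[-0.0599 -0.0001  0.0286  0.0448]
 [-0.0539 -0.0003  0.0285  0.0446]
 [-0.0479 -0.      0.0292  0.0447]
 [-0.0419 -0.0002  0.0293  0.0452]
 [-0.0359  0.      0.034   0.0493]
 [-0.0299  0.0007  0.0434  0.056 ]
 [-0.0239 -0.0002  0.0546  0.0578]
 [-0.0179  0.0001  0.0552  0.0578]
 [-0.0119 -0.0001  0.0551  0.0579]
 [-0.0059  0.0003  0.0555  0.0588]
 [ 0.0001  0.      0.055   0.0587]
 [ 0.0061  0.0002  0.0554  0.0586]
 [ 0.0121  0.0001  0.0554  0.0589]
 [ 0.0181 -0.0004  0.056   0.0592]
 [ 0.0241  0.0002  0.054   0.0579]
 [ 0.0301 -0.0001  0.054   0.058 ]
 [ 0.0361 -0.0002  0.0507  0.0556]
 [ 0.0421 -0.      0.0435  0.0517]]
axis az 18.885419478952794 base end [ 0.55884146 -0.19080219] cap end [ 0.46053787 -0.22443109] len 0.1038965824359123
standing cap 1578 [ 0.53968676 -0.38773606  0.10434142] [0.02919584 0.03056038 0.00905189] [ 0.5391671  -0.38951456  0.10256552]
[ 0.52966725 -0.20118566  0.24966206]
```

The fit gives length 104 mm and width 55.5 mm, which matches. The axis azimuth is 18.9°, with the base at (0.559,-0.191). The standing cap is at (0.539,-0.389). I'll grip the body 52 mm from its underside. The tool will be tilted 30° towards the foot, so that after righting it comes from the robot's side with a 30° dip.

```bash
python3 - <<'E'
from scipy.spatial.transform import Rotation as R
import numpy as np
t=R.from_rotvec([0.5236*0.324,-0.5236*0.946,0])*R.from_rotvec([0,0,0.03])
print(t.as_rotvec().round(3))
E
```

```text
[ 0.162 -0.498  0.029]
```

>>> {"fn": "step_arm", "kwargs": {"plan": [[-0.005, -0.002, -0.04, 0.04, -0.124, 0.007, 1], [-0.01, -0.003, -0.08, 0.081, -0.249, 0.014, 1], [-0.015, -0.005, -0.12, 0.122, -0.374, 0.022, 1], [-0.02, -0.0065, -0.15, 0.162, -0.498, 0.029, 1], [-0.02, -0.0065, -0.15, 0.162, -0.498, 0.029, 1], [-0.02, -0.0065, -0.17, 0.162, -0.498, 0.029, 1], [-0.02, -0.0065, -0.19, 0.162, -0.498, 0.029, 1], [-0.02, -0.0065, -0.21, 0.162, -0.498, 0.029, 1], [-0.02, -0.0065, -0.221, 0.162, -0.498, 0.029, 1], [-0.02, -0.0065, -0.221, 0.162, -0.498, 0.029, 1]]}}

```text
clock: 2.7
tcp_pos: [0.5105, -0.2089, 0.0302]
ee_rot: [0.786, -0.562, 0.151, -0.21]
ft_force: [-0.3, 0.1, 0.4]
grip_width: 0.998
```

```bash
python3 - <<'E'
from h import *
f=grab('wrist','wrist2');s=robot.get_state();print(s['clock'],s['tcp_pos'],s['joint_positions'].round(3),s['ee_rot'].round(3),s['ft_force'])
E
```

```text
2.75 [ 0.51061892 -0.20887564  0.03052552] [-0.589  0.062 -0.727  0.443  0.408  2.295] [ 0.786 -0.562  0.151 -0.21 ] [-0.09008109  0.27719904  0.67119928]
```

View pics/wrist2.png

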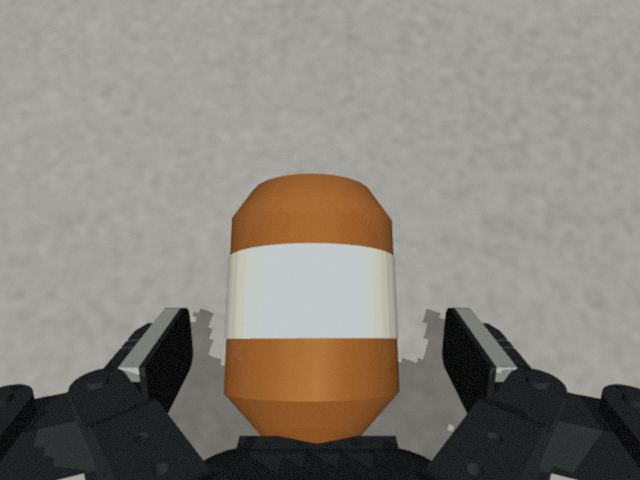

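The body sits centred between the pads (u of about 312 against a jaw centre of 317), with no contact. Closing and lifting.

>>> {"fn": "step_arm", "kwargs": {"plan": [[0, 0, 0, 0, 0, 0, 0.3], [0, 0, 0, 0, 0, 0, 0.3], [0, 0, 0, 0, 0, 0, 0.3], [0, 0, 0, 0, 0, 0, 0.3], [0, 0, 0, 0, 0, 0, 0.3], [0, 0, 0, 0, 0, 0, 0.3], [0, 0, 0.01, 0, 0, 0, 0.3], [0, 0, 0.04, 0, 0, 0, 0.3], [0, 0, 0.08, 0, 0, 0, 0.3], [0, 0, 0.12, 0, 0, 0, 0.3]], "squeeze": 60}}

```text
clock: 4.0
tcp_pos: [0.5088, -0.2079, 0.1503]
ee_rot: [0.786, -0.562, 0.15, -0.21]
ft_force: [1.0, -0.3, -3.2]
grip_width: 0.633
```

```bash
python3 - <<'E'
from h import *
f=grab('wrist','wrist3');s=robot.get_state();print(s['clock'],s['tcp_pos'],s['joint_positions'].round(3),s['ee_rot'].round(3),s['ft_force'],s['grip_width'])
E
```

```text
4.05 [ 0.51150903 -0.20926942  0.15703303] [-0.589 -0.059 -0.541  0.744  0.409  2.295] [ 0.785 -0.561  0.154 -0.211] [ 1.04778602 -0.91598216  2.2740903 ] 0.6341340708622405
```

View pics/wrist3.png

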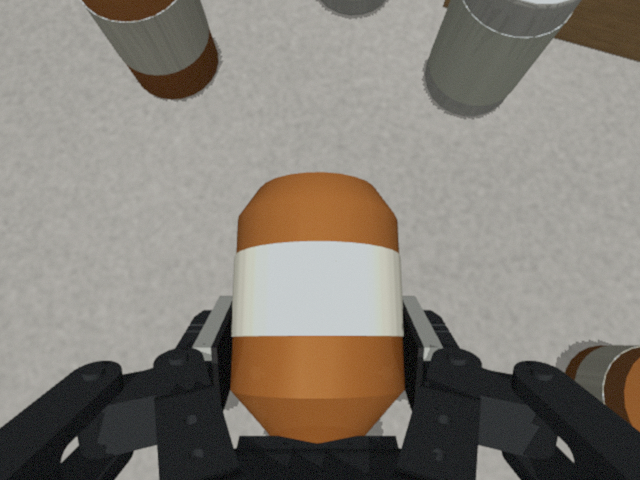

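The bottle is held level: the width stayed at 0.634 and the bottle didn't turn in the jaws. Next I'll bring the tool vertical, turn it so that the foot faces the robot, then tilt the rest of the way. I'll work out the composed rotation vectors first.

```bash
python3 - <<'E'
from scipy.spatial.transform import Rotation as R
import numpy as np
az=np.radians
t1=np.array([-.324,.946,0])
for k,(a,y) in enumerate([(10,0),(20,0),(30,0)]+[(30,.18*i) for i in range(1,8)]):
    print('A',(R.from_rotvec([0,0,y])*R.from_rotvec(t1*az(a))).as_rotvec().round(3))
t2=np.array([-.276,-.961,0])
for a,y in [(0,.18*i) for i in range(1,8)]+[(10,1.276),(20,1.276),(30,1.276)]:
    print('B',(R.from_rotvec(t2*az(a))*R.from_rotvec([0,0,y])).as_rotvec().round(3))
print('C',(t2*az(10)).round(3),(t2*az(30)).round(3))
E
```

```text
A [-0.057  0.165  0.   ]
A [-0.113  0.33   0.   ]
A [-0.17   0.495  0.   ]
A [-0.214  0.479  0.176]
A [-0.257  0.459  0.352]
A [-0.299  0.437  0.527]
A [-0.34   0.412  0.703]
A [-0.381  0.385  0.879]
A [-0.42   0.354  1.054]
A [-0.458  0.321  1.229]
B [0.   0.   0.18]
B [0.   0.   0.36]
B [0.   0.   0.54]
B [0.   0.   0.72]
B [0.  0.  0.9]
B [0.   0.   1.08]
B [0.   0.   1.26]
B [-0.148 -0.114  1.273]
B [-0.297 -0.227  1.262]
B [-0.445 -0.34   1.245]
C [-0.048 -0.168  0.   ] [-0.145 -0.503  0.   ]
```

>>> {"fn": "step_arm", "kwargs": {"plan": [[0.01, 0.01, 0.03, -0.057, 0.165, 0, 0.3], [0.02, 0.02, 0.06, -0.113, 0.33, 0, 0.3], [0.03, 0.03, 0.08, -0.17, 0.495, 0, 0.3], [0.04, 0.04, 0.1, -0.214, 0.479, 0.176, 0.3], [0.05, 0.05, 0.1, -0.257, 0.459, 0.352, 0.3], [0.05, 0.05, 0.1, -0.299, 0.437, 0.527, 0.3], [0.05, 0.05, 0.1, -0.34, 0.412, 0.703, 0.3], [0.05, 0.05, 0.1, -0.381, 0.385, 0.879, 0.3], [0.05, 0.05, 0.1, -0.42, 0.354, 1.054, 0.3], [0.05, 0.05, 0.1, -0.458, 0.321, 1.229, 0.3]]}}

```text
clock: 5.3
tcp_pos: [0.5594, -0.1581, 0.249]
ee_rot: [1.0, 0.012, -0.0, -0.0]
ft_force: [-0.2, -1.1, -3.3]
grip_width: 0.633
```

>>> {"fn": "step_arm", "kwargs": {"plan": [[0, 0, 0, 0, 0, 0.18, 0.3], [0, 0, 0, 0, 0, 0.36, 0.3], [0, 0, 0, 0, 0, 0.54, 0.3], [0, 0, 0, 0, 0, 0.72, 0.3], [0, 0, 0, 0, 0, 0.9, 0.3], [0, 0, 0, 0, 0, 1.08, 0.3], [0, 0, 0, 0, 0, 1.26, 0.3], [0, 0, 0, -0.148, -0.114, 1.273, 0.3], [0, 0, -0.01, -0.297, -0.227, 1.262, 0.3], [0, 0, -0.02, -0.445, -0.34, 1.245, 0.3]]}}

```text
clock: 6.55
tcp_pos: [0.5594, -0.1581, 0.2295]
ee_rot: [0.77, 0.582, 0.157, 0.209]
ft_force: [-0.4, 1.0, -4.3]
grip_width: 0.631
```

```bash
python3 - <<'E'
from h import *
from scipy.spatial.transform import Rotation as R
s=robot.get_state();print(s['clock'],s['tcp_pos'],s['joint_positions'].round(3),s['ft_force'],s['grip_width']);print(R.from_quat(s['ee_rot']).as_matrix().round(3))
E
```

```text
6.55 [ 0.55943576 -0.15810875  0.22952123] [-0.274 -0.162 -0.494  0.709 -0.003  0.003] [-0.37046966  0.98333358 -4.25787307] 0.6312289977626899
[[ 0.274  0.83   0.485]
 [ 0.962 -0.236 -0.139]
 [-0.001  0.505 -0.863]]
```

The arm has plenty of joint margin. Final 30° of tilt, lowering to a hover with the foot about 20 mm up.

>>> {"fn": "step_arm", "kwargs": {"plan": [[0, 0, -0.01, -0.048, -0.168, 0, 0.3], [0, 0, -0.03, -0.097, -0.335, 0, 0.3], [0, 0, -0.05, -0.145, -0.503, 0, 0.3], [0, 0, -0.08, -0.145, -0.503, 0, 0.3], [0, 0, -0.11, -0.145, -0.503, 0, 0.3], [0, 0, -0.135, -0.145, -0.503, 0, 0.3], [0, 0, -0.15, -0.145, -0.503, 0, 0.3], [0, 0, -0.155, -0.145, -0.503, 0, 0.3], [0, 0, -0.155, -0.145, -0.503, 0, 0.3], [0, 0, -0.155, -0.145, -0.503, 0, 0.3]]}}

```text
clock: 7.8
tcp_pos: [0.56, -0.1584, 0.0754]
ee_rot: [0.691, 0.522, 0.3, 0.4]
ft_force: [0.7, 0.4, -3.1]
grip_width: 0.63
```

```bash
python3 - <<'E'
from h import *
from scipy.spatial.transform import Rotation as R
f=grab('side','side4');g=grab('scene');
s=robot.get_state();print(s['clock'],s['tcp_pos'],s['joint_positions'].round(3),s['ft_force'],s['grip_width']);print(R.from_quat(s['ee_rot']).as_matrix().round(3))
p=[int(x) for x in proj(f,s['tcp_pos'])];q=[int(x) for x in proj(g,s['tcp_pos'])];print(p,q)
a=[cv2.resize(F['color'][v-60:v+60,u-60:u+60],None,fx=3.3,fy=3.3,interpolation=cv2.INTER_CUBIC) for F,(u,v) in((f,p),(g,q))]
cv2.imwrite('pics/c4.png',np.hstack(a))
P=cloud(f);m=(P[...,2]>.112)&(P[...,2]<.135)
t=P[max(0,p[1]-60):p[1]+20,p[0]-40:p[0]+40].reshape(-1,3)
t=t[(np.hypot(t[:,0]-s['tcp_pos'][0],t[:,1]-s['tcp_pos'][1])<.03)];print(np.nanmax(t[:,2]))
E
```

```text
7.9 [ 0.56003981 -0.15835984  0.07550828] [-2.720e-01 -6.100e-02 -1.239e+00 -6.560e-01 -7.000e-03  1.000e-03] [ 0.23514574 -0.24105592 -3.52259368] 0.6370558608613571
[[ 0.275  0.48   0.833]
 [ 0.961 -0.135 -0.24 ]
 [-0.002  0.867 -0.499]]
[329, 194] [273, 229]
0.12852223862101242
```

View pics/c4.png

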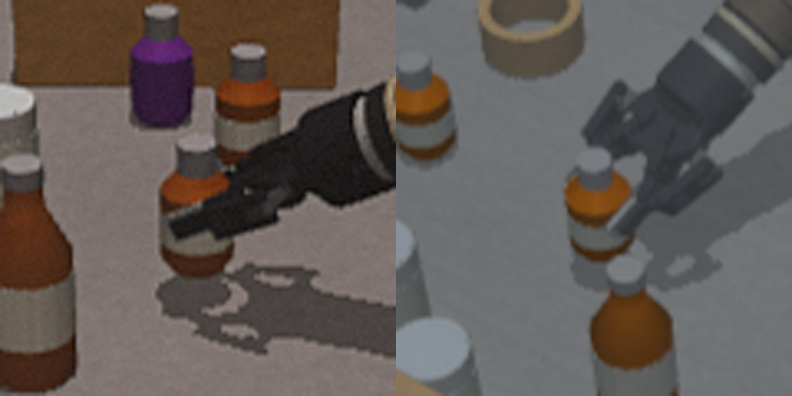

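The side crop shows the held bottle upright at (197,205), and the scene crop agrees, with its cap top at z of about 0.128. Joint 3 is near its limit (-1.24 of -1.27), so I'll also move 30 mm outward while lowering.

>>> {"fn": "step_arm", "kwargs": {"plan": [[0.006, -0.0015, 0, 0, 0, 0, 0.3], [0.012, -0.003, 0, 0, 0, 0, 0.3], [0.018, -0.005, 0, 0, 0, 0, 0.3], [0.024, -0.0065, -0.002, 0, 0, 0, 0.3], [0.029, -0.008, -0.005, 0, 0, 0, 0.3], [0.029, -0.008, -0.009, 0, 0, 0, 0.3], [0.029, -0.008, -0.013, 0, 0, 0, 0.3], [0.029, -0.008, -0.016, 0, 0, 0, 0.3], [0.029, -0.008, -0.018, 0, 0, 0, 0.3], [0.029, -0.008, -0.018, 0, 0, 0, 0.3]]}}

```text
clock: 9.15
tcp_pos: [0.5884, -0.1662, 0.056]
ee_rot: [0.691, 0.522, 0.3, 0.4]
ft_force: [-0.5, 0.1, -3.6]
grip_width: 0.633
```

```bash
python3 - <<'E'
from h import *
s=robot.get_state();print(s['clock'],s['tcp_pos'],s['joint_positions'].round(3),s['ft_force'],s['grip_width'])
E
```

```text
9.15 [ 0.58838414 -0.16618194  0.05600469] [-2.720e-01  5.600e-02 -1.203e+00 -7.350e-01 -7.000e-03  1.000e-03] [-0.48120125  0.14737627 -3.55038825] 0.6331953328262581
```

>>> {"fn": "step_arm", "kwargs": {"plan": [[0, 0, -0.001, 0, 0, 0, 0.3], [0, 0, -0.0015, 0, 0, 0, 0.3], [0, 0, -0.002, 0, 0, 0, 0.3], [0, 0, -0.0025, 0, 0, 0, 0.3], [0, 0, -0.003, 0, 0, 0, 0.3], [0, 0, -0.0035, 0, 0, 0, 0.3], [0, 0, -0.004, 0, 0, 0, 0.3], [0, 0, -0.004, 0, 0, 0, 0.3], [0, 0, -0.004, 0, 0, 0, 0.3], [0, 0, -0.004, 0, 0, 0, 0.3]]}}

```text
clock: 10.4
tcp_pos: [0.5886, -0.1662, 0.0523]
ee_rot: [0.691, 0.522, 0.3, 0.4]
ft_force: [-0.5, 0.2, -4.4]
grip_width: 0.631
```

```bash
python3 - <<'E'
from h import *
f=grab('side','side5')
s=robot.get_state();print(s['clock'],s['tcp_pos'],s['ft_force'])
P=cloud(f);t=P.reshape(-1,3)
c=t[(np.hypot(t[:,0]-s['tcp_pos'][0],t[:,1]-s['tcp_pos'][1])<.03)&(t[:,2]>.09)]
print(len(c),np.percentile(c[:,2],[50,75,90,99]),c[c[:,2]>.1].mean(0))
tb=t[(abs(t[:,0]-.6)<.05)&(abs(t[:,1]+.26)<.03)];print('table',np.median(tb[:,2]))
u,v=[int(x) for x in proj(f,s['tcp_pos'])]
cv2.imwrite('pics/c5.png',cv2.resize(f['color'][v-40:v+40,u-50:u+50],None,fx=7,fy=7,interpolation=cv2.INTER_CUBIC))
E
```

```text
10.45 [ 0.58856467 -0.16624366  0.05234602] [-0.60126392 -0.31314048 -3.98174776]
99 [0.10078318 0.1021006  0.10302352 0.10401893] [ 0.59323063 -0.16125862  0.10214473]
table -0.0027686290749146525
```

View pics/c5.png

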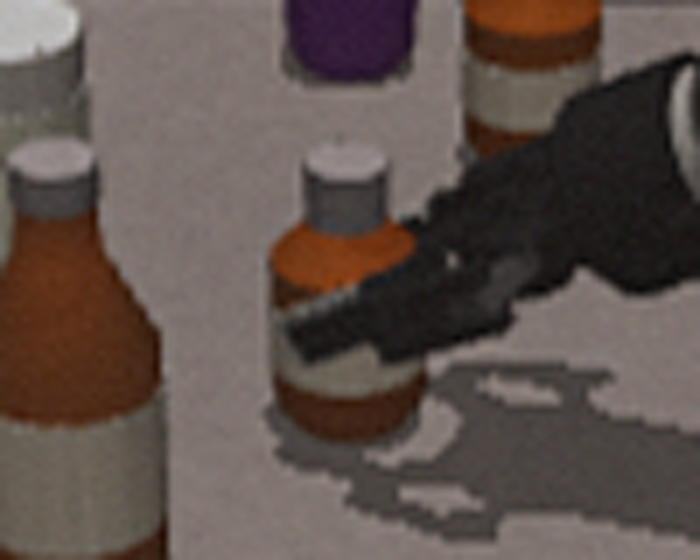

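The bottle stands upright, with its shadow touching the foot and a gap of about 1 mm at most. I'll lower it a little more, watching the force.

>>> {"fn": "step_arm", "kwargs": {"plan": [[0, 0, -0.0004, 0, 0, 0, 0.3], [0, 0, -0.0008, 0, 0, 0, 0.3], [0, 0, -0.0012, 0, 0, 0, 0.3], [0, 0, -0.0015, 0, 0, 0, 0.3], [0, 0, -0.0018, 0, 0, 0, 0.3], [0, 0, -0.002, 0, 0, 0, 0.3], [0, 0, -0.002, 0, 0, 0, 0.3], [0, 0, -0.002, 0, 0, 0, 0.3], [0, 0, -0.002, 0, 0, 0, 0.3], [0, 0, -0.002, 0, 0, 0, 0.3]]}}

```text
clock: 11.7
tcp_pos: [0.5892, -0.1664, 0.0516]
ee_rot: [0.691, 0.521, 0.301, 0.401]
ft_force: [-4.6, -0.1, 4.7]
grip_width: 0.633
```

Contact: the force went from -4 to +4.7 N in z. Opening, then lifting straight up.

>>> {"fn": "step_arm", "kwargs": {"plan": [[0, 0, 0, 0, 0, 0, 0.75], [0, 0, 0, 0, 0, 0, 1], [0, 0, 0, 0, 0, 0, 1], [0, 0, 0, 0, 0, 0, 1], [0, 0, 0, 0, 0, 0, 1], [0, 0, 0.01, 0, 0, 0, 1], [0, 0, 0.03, 0, 0, 0, 1], [0, 0, 0.06, 0, 0, 0, 1], [0, 0, 0.1, 0, 0, 0, 1], [0, 0, 0.14, 0, 0, 0, 1]]}}

```text
clock: 12.95
tcp_pos: [0.588, -0.1661, 0.1913]
ee_rot: [0.691, 0.522, 0.3, 0.4]
ft_force: [1.3, -0.3, -0.2]
grip_width: 0.999
```

```bash
python3 - <<'E'
from h import *
f=grab('side','side6');g=grab('scene','scene6')
s=robot.get_state();print(s['clock'],s['tcp_pos'],s['joint_positions'].round(3),s['ft_force'])
a=[cv2.resize(F['color'][v-60:v+60,u-60:u+60],None,fx=3.3,fy=3.3,interpolation=cv2.INTER_CUBIC) for F,(u,v) in((f,[int(x) for x in proj(f,np.array([.589,-.166,.05]))]),(g,[int(x) for x in proj(g,np.array([.589,-.166,.05]))]))]
cv2.imwrite('pics/c6.png',np.hstack(a))
E
```

```text
13.05 [ 0.59086002 -0.16686858  0.19818143] [-2.720e-01 -2.680e-01 -1.017e+00 -2.360e-01 -7.000e-03  1.000e-03] [0.94884643 0.07868154 1.19669573]
```

View pics/c6.png

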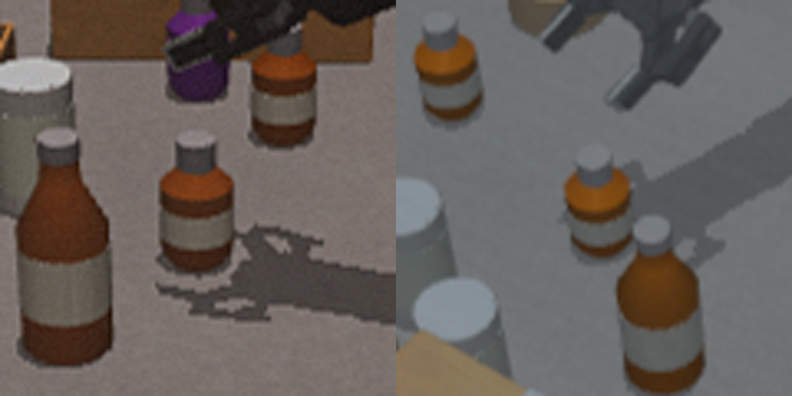

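The fallen bottle now stands free on the work surface: side crop (196,200), scene crop (598,205). Now I'll survey the tin from above with the wrist camera.

>>> {"fn": "step_arm", "kwargs": {"plan": [[0, 0.01, 0.06, 0.048, 0.168, 0, 1], [-0.01, 0.045, 0.1, 0.097, 0.335, 0, 1], [-0.02, 0.095, 0.13, 0.145, 0.503, 0, 1], [-0.03, 0.145, 0.15, 0.193, 0.671, 0, 1], [-0.04, 0.2, 0.16, 0.241, 0.838, 0, 1], [-0.05, 0.255, 0.16, 0.289, 1.006, 0, 1], [-0.06, 0.31, 0.16, 0.289, 1.006, 0, 1], [-0.07, 0.365, 0.16, 0.289, 1.006, 0, 1], [-0.08, 0.41, 0.16, 0.289, 1.006, 0, 1], [-0.08, 0.435, 0.16, 0.289, 1.006, 0, 1]]}}

```text
clock: 14.3
tcp_pos: [0.5084, 0.2714, 0.3488]
ee_rot: [0.798, 0.603, -0.001, 0.0]
ft_force: [0.3, -0.2, -0.9]
grip_width: 1.002
```

```bash
python3 - <<'E'
from h import *
f=grab('wrist','wrist7')
s=robot.get_state();print(s['clock'],s['tcp_pos'],s['joint_positions'].round(3),s['ee_rot'].round(3),s['qd'].round(2))
E
```

```text
14.35 [0.50767212 0.27576559 0.34801122] [0.496 0.257 0.336 1.652 0.003 0.769] [ 0.797  0.605 -0.001 -0.001] [-0.07 -0.02 -0.05 -0.   -0.03 -0.11]
```

View pics/wrist7.png

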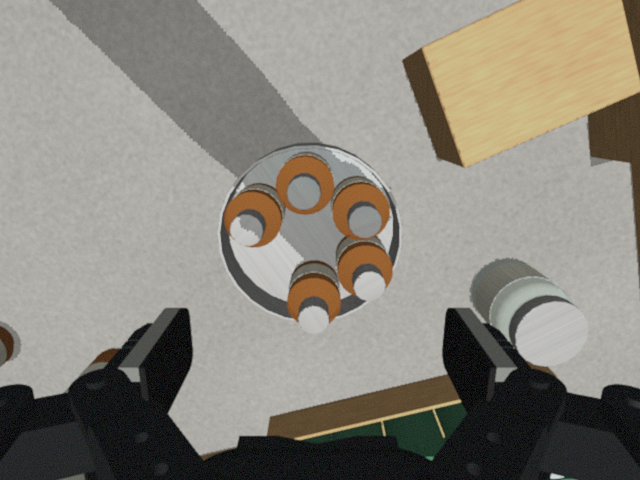

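The wrist view shows the tin at about (310,231). Five caps are at (303,191), (364,221), (369,285), (313,318) and (247,228). The middle and the lower-left ring place near (255,290) are empty. The jar is to the right at (540,320), and the tin's neighbourhood is otherwise clear. Measuring now.

```bash
cat > tin.py <<'E'
from h import *
def caps(P,cx,cy,zlo=.100,zhi=.116):
    m=((P[...,2]>zlo)&(P[...,2]<zhi)&(np.hypot(P[...,0]-cx,P[...,1]-cy)<.12)).astype(np.uint8)
    m=cv2.morphologyEx(m,cv2.MORPH_OPEN,np.ones((3,3)))
    k,l,s,c=cv2.connectedComponentsWithStats(m);out=[]
    for i in range(1,k):
        if s[i,4]>150:
            q=P[l==i];z=np.median(q[:,2]);q=q[abs(q[:,2]-z)<.004]
            h=cv2.convexHull((q[:,:2]*1e4).astype(np.float32));e=cv2.minEnclosingCircle(h)
            out.append((np.array(e[0])/1e4,e[1]/1e4,z,c[i],len(q)))
    return out
E
python3 - <<'E' 2>/dev/null
from tin import *
f=load('wrist');P=cloud(f)
print('table',np.nanmedian(P[200:260,100:180,2]))
C=caps(P,.57,.25)
for o in C: print(o[0].round(4),o[1].round(4),o[2].round(4),o[3].round(0),o[4], ray(f,*o[3],.108).round(4))
# rim
m=(P[...,2]>.040)&(P[...,2]<.050)&(np.hypot(P[...,0]-.57,P[...,1]-.25)<.14)
q=P[m][:,:2]
from scipy.optimize import least_squares
w=np.ones(len(q),bool);x=np.array([.57,.25,.0955])
for it in range(6):
    r=least_squares(lambda x:np.hypot(q[w,0]-x[0],q[w,1]-x[1])-x[2],x,loss='soft_l1',f_scale=.002);x=r.x
    w=abs(np.hypot(q[:,0]-x[0],q[:,1]-x[1])-x[2])<.004
print('rim',x,w.sum())
a=[np.degrees(np.arctan2(*(o[0]-x[:2])[::-1])) for o in C];print(np.round(a,1),[np.hypot(*(o[0]-x[:2])).round(4) for o in C])
E
```

```text
table 0.0011552528943415685
```

```bash
python3 - <<'E'
from tin import *
f=load('wrist');P=cloud(f)
for u,v in((303,191),(364,221),(369,285),(313,318),(247,228),(312,235)): print(P[v,u])
print(np.linalg.inv(f['view']).round(3))
E
```

```text
[0.49979591 0.26095786 0.10858991]
[0.53972293 0.30515098 0.11000075]
[0.60017531 0.29484979 0.10910459]
[0.61826446 0.23602084 0.10936827]
[0.51803373 0.20386308 0.10873538]
[0.56791118 0.24805305 0.00616512]
[[ 0.273 -0.923 -0.27   0.44 ]
 [ 0.962  0.261  0.079  0.291]
 [-0.002 -0.281  0.96   0.473]
 [ 0.     0.     0.     1.   ]]
```

```bash
cat > meas.py <<'E'
from tin import *
from scipy.optimize import least_squares
def rim(P,x0=(.56,.255,.0955)):
    x=np.array(x0);m=(P[...,2]>.040)&(P[...,2]<.052);Q=P[m][:,:2]
    for tol in (.012,.006,.004,.004):
        w=abs(np.hypot(Q[:,0]-x[0],Q[:,1]-x[1])-x[2])<tol;q=Q[w]
        x=least_squares(lambda x:np.hypot(q[:,0]-x[0],q[:,1]-x[1])-x[2],x,loss='soft_l1',f_scale=.002).x
    return x,w.sum()
if __name__=='__main__':
    f=load('wrist');P=cloud(f)
    C=caps(P,.56,.255)
    for o in C: print(o[0].round(4),round(float(o[1]),4),round(float(o[2]),4),o[3].round(0),o[4],ray(f,*o[3],.108).round(4))
    x,n=rim(P);print('rim',x.round(4),n)
    print([float(np.degrees(np.arctan2(*(o[0]-x[:2])[::-1])).round(1)) for o in C],[float(np.hypot(*(o[0]-x[:2])).round(4)) for o in C])
    print('bottle spacing',[[float(np.hypot(*(o[0]-p[0])).round(3)) for p in C] for o in C])
E
python3 meas.py
```

```text
[0.5016 0.2608] 0.015 0.1089 [304. 192.] 908 [0.5013 0.2612 0.108 ]
[0.5413 0.3059] 0.0149 0.1088 [365. 221.] 855 [0.5403 0.3059 0.108 ]
[0.52   0.2028] 0.0148 0.1088 [247. 229.] 851 [0.5192 0.2036 0.108 ]
[0.6014 0.2952] 0.0152 0.1088 [369. 284.] 763 [0.6001 0.295  0.108 ]
[0.6207 0.236 ] 0.015 0.1089 [314. 318.] 716 [0.6191 0.2364 0.108 ]
rim [0.5607 0.2485 0.0947] 1785
[168.2, 108.7, -131.7, 49.0, -11.8] [0.0604, 0.0606, 0.0612, 0.062, 0.0612]
bottle spacing [[0.0, 0.06, 0.061, 0.106, 0.122], [0.06, 0.0, 0.105, 0.061, 0.106], [0.061, 0.105, 0.0, 0.123, 0.106], [0.106, 0.061, 0.123, 0.0, 0.062], [0.122, 0.106, 0.106, 0.062, 0.0]]
```

The caps measure 15 mm radius at z 0.109, 61 mm apart. The tin centre by caps is (0.561,0.2487) and by rim (0.5607,0.2485), so they agree. The ring phase is 48.5°+60k, and the empty place is at -71.5°, about (0.580,0.191). Jaws along 78.5° pass between neighbouring caps in both places. I'll turn to that, go back over the loose bottles and measure their caps.

>>> {"fn": "step_arm", "kwargs": {"plan": [[0.002, -0.03, 0, 0, 0, 0.03, 1], [0.005, -0.085, 0, 0, 0, 0.073, 1], [0.008, -0.14, 0, 0, 0, 0.073, 1], [0.01, -0.195, 0, 0, 0, 0.073, 1], [0.012, -0.25, 0, 0, 0, 0.073, 1], [0.015, -0.305, 0, 0, 0, 0.073, 1], [0.018, -0.36, 0, 0, 0, 0.073, 1], [0.02, -0.4, 0, 0, 0, 0.073, 1], [0.02, -0.42, 0, 0, 0, 0.073, 1], [0.02, -0.42, 0, 0, 0, 0.073, 1]]}}

```text
clock: 15.6
tcp_pos: [0.5286, -0.1522, 0.3494]
ee_rot: [0.776, 0.631, -0.0, -0.0]
ft_force: [0.0, 0.1, -0.5]
grip_width: 0.999
```

```bash
python3 - <<'E'
from tin import *
f=grab('wrist','wrist8')
s=robot.get_state();print(s['clock'],s['tcp_pos'],s['joint_positions'].round(3),s['ee_rot'].round(3),s['qd'].round(2))
P=cloud(f)
for c in((.589,-.166),(.539,-.389)):
    for o in caps(P,*c,zlo=.097,zhi=.112): print(o[0].round(4),round(float(o[1]),4),round(float(o[2]),4),o[3].round(0),o[4])
E
```

```text
15.65 [ 0.52858831 -0.15119752  0.34971056] [-0.279  0.199  0.267  1.639  0.    -0.074] [ 0.776  0.631 -0.    -0.   ] [ 0.03 -0.01  0.    0.    0.    0.  ]
[ 0.5927 -0.1671] 0.0149 0.1048 [315. 265.] 780
[ 0.5393 -0.3894] 0.0154 0.1049 [ 69. 259.] 830
[ 0.6199 -0.4718] 0.0146 0.1049 [ 21. 348.] 450
```

View pics/wrist8.png

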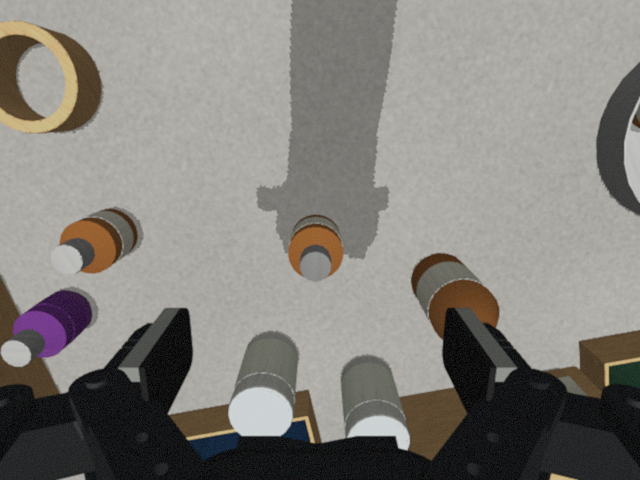

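The righted bottle's cap is at (0.5927,-0.1671), z 0.105 (image 315,265), and the standing one's is at (0.5393,-0.3894) (image 69,259). The purple one's cap at (16,353) is ignored. Moving over the righted bottle and stopping just above its cap.

>>> {"fn": "step_arm", "kwargs": {"plan": [[0.013, -0.003, -0.04, 0, 0, 0, 1], [0.026, -0.006, -0.08, 0, 0, 0, 1], [0.039, -0.009, -0.12, 0, 0, 0, 1], [0.052, -0.012, -0.155, 0, 0, 0, 1], [0.064, -0.0155, -0.185, 0, 0, 0, 1], [0.064, -0.0155, -0.205, 0, 0, 0, 1], [0.064, -0.0155, -0.215, 0, 0, 0, 1], [0.064, -0.0155, -0.222, 0, 0, 0, 1], [0.064, -0.0155, -0.222, 0, 0, 0, 1], [0.064, -0.0155, -0.222, 0, 0, 0, 1]]}}

```text
clock: 16.9
tcp_pos: [0.5929, -0.1667, 0.1293]
ee_rot: [0.775, 0.631, 0.0, 0.001]
ft_force: [-0.1, 0.7, -0.1]
grip_width: 0.998
```

```bash
python3 - <<'E'
from tin import *
f=grab('wrist','wrist9')
s=robot.get_state();print(s['clock'],s['tcp_pos'],s['ft_force'])
P=cloud(f)
for o in caps(P,.59,-.167,zlo=.097,zhi=.112): print(o[0].round(4),round(float(o[1]),4),round(float(o[2]),4),o[3].round(0),o[4])
E
```

```text
16.95 [ 0.59294434 -0.16681738  0.12924369] [ 0.93167143  0.04846724 -0.10148187]
[ 0.5923 -0.1675] 0.0152 0.1048 [315. 299.] 4400
```

View pics/wrist9.png

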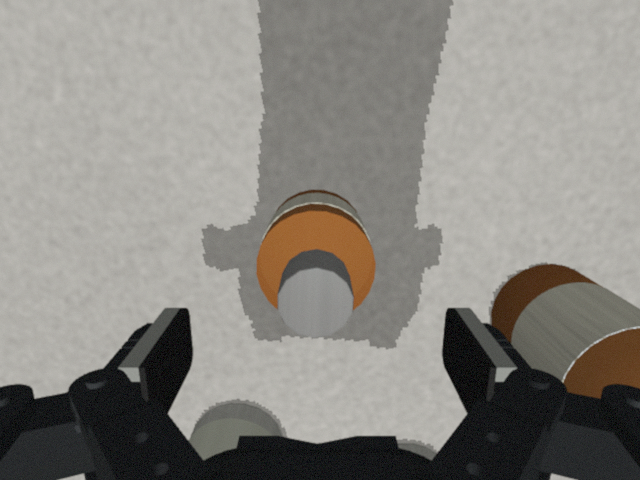

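The cap is centred between the open jaws at (315,299), and the close measurement agrees to within 1 mm. Lowering so that the tips stay above the shoulder, then closing.

>>> {"fn": "step_arm", "kwargs": {"plan": [[-0.0005, -0.0005, -0.01, 0, 0, 0, 1], [-0.0005, -0.0005, -0.02, 0, 0, 0, 1], [-0.0005, -0.0005, -0.025, 0, 0, 0, 1], [-0.0005, -0.0005, -0.025, 0, 0, 0, 0.7], [-0.0005, -0.0005, -0.025, 0, 0, 0, 0.4], [-0.0005, -0.0005, -0.025, 0, 0, 0, 0], [-0.0005, -0.0005, -0.025, 0, 0, 0, 0], [-0.0005, -0.0005, -0.025, 0, 0, 0, 0], [-0.0005, -0.0005, -0.025, 0, 0, 0, 0], [-0.0005, -0.0005, -0.025, 0, 0, 0, 0]], "squeeze": 50}}

```text
clock: 18.2
tcp_pos: [0.5925, -0.1674, 0.1039]
ee_rot: [0.776, 0.631, 0.0, 0.001]
ft_force: [0.7, -0.8, 4.4]
grip_width: 0.329
```

```bash
python3 - <<'E'
from tin import *
f=grab('wrist','wrist10');g=grab('side')
s=robot.get_state();print(s['clock'],s['tcp_pos'],s['ft_force'],s['grip_width'],s['ft_torque'])
u,v=[int(x) for x in proj(g,np.array([.592,-.167,.07]))]
b=cv2.resize(g['color'][v-40:v+40,u-40:u+40],None,fx=4.8,fy=4.8,interpolation=cv2.INTER_CUBIC)
a=cv2.resize(f['color'][140:480,100:540],None,fx=.95,fy=1.13)
h=min(len(a),len(b));cv2.imwrite('pics/c10.png',np.hstack([a[:h],b[:h]]))
E
```

```text
18.3 [ 0.59244517 -0.16740453  0.10388693] [ 0.36378446 -1.48845797  3.96301684] 0.32882738889824925 [-0.16843569 -0.09066652  0.03622506]
```

View pics/c10.png

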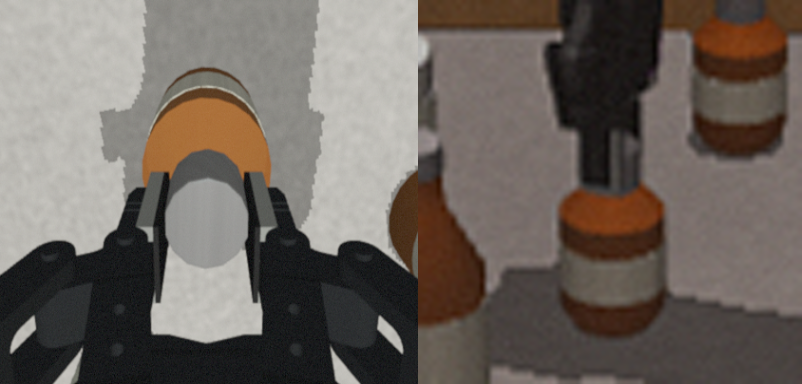

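The grip is at width 0.329 (about 28–30 mm). The side crop shows the tips ending right at the cap's lower edge, above the shoulder. Lifting and carrying to above the tin's middle.

>>> {"fn": "step_arm", "kwargs": {"plan": [[0, 0, 0.02, 0, 0, 0, 0], [0, 0, 0.07, 0, 0, 0, 0], [0, 0, 0.125, 0, 0, 0, 0], [-0.003, 0.04, 0.16, 0, 0, 0, 0], [-0.008, 0.095, 0.18, 0, 0, 0, 0], [-0.013, 0.155, 0.18, 0, 0, 0, 0], [-0.018, 0.215, 0.18, 0, 0, 0, 0], [-0.023, 0.275, 0.18, 0, 0, 0, 0], [-0.028, 0.335, 0.18, 0, 0, 0, 0], [-0.03, 0.38, 0.18, 0, 0, 0, 0]]}}

```text
clock: 19.55
tcp_pos: [0.5607, 0.2151, 0.2818]
ee_rot: [0.775, 0.632, -0.001, -0.0]
ft_force: [-0.4, 0.0, -3.3]
grip_width: 0.327
```

>>> {"fn": "step_arm", "kwargs": {"plan": [[-0.001, 0.015, 0, 0, 0, 0, 0], [-0.0015, 0.03, -0.01, 0, 0, 0, 0], [-0.0015, 0.036, -0.03, 0, 0, 0, 0], [-0.0015, 0.036, -0.06, 0, 0, 0, 0], [-0.0015, 0.036, -0.085, 0, 0, 0, 0], [-0.0015, 0.036, -0.1, 0, 0, 0, 0], [-0.0015, 0.036, -0.105, 0, 0, 0, 0], [-0.0015, 0.036, -0.105, 0, 0, 0, 0], [-0.0015, 0.036, -0.105, 0, 0, 0, 0], [-0.0015, 0.036, -0.105, 0, 0, 0, 0]]}}

```text
clock: 20.8
tcp_pos: [0.561, 0.249, 0.1792]
ee_rot: [0.776, 0.631, 0.001, 0.0]
ft_force: [1.0, 1.1, -2.5]
grip_width: 0.333
```

```bash
python3 - <<'E'
from tin import *
f=grab('wrist','wrist11');g=grab('side')
s=robot.get_state();print(s['clock'],s['tcp_pos'],s['ft_force'],s['grip_width'],s['joint_positions'].round(3))
u,v=[int(x) for x in proj(g,np.array([.561,.249,.09]))]
b=cv2.resize(g['color'][v-70:v+70,u-65:u+65],None,fx=2.75,fy=2.75,interpolation=cv2.INTER_CUBIC)
a=cv2.resize(f['color'][140:480,100:540],None,fx=.95,fy=1.13)
h=min(len(a),len(b));cv2.imwrite('pics/c11.png',np.hstack([a[:h],b[:h]]))
E
```

```text
20.9 [0.56075829 0.24895291 0.17885098] [-0.45496181 -0.53450898 -3.93276269] 0.32935037219021074 [ 4.180e-01  3.010e-01  2.200e-02  1.291e+00 -1.000e-03  6.220e-01]
```

View pics/c11.png

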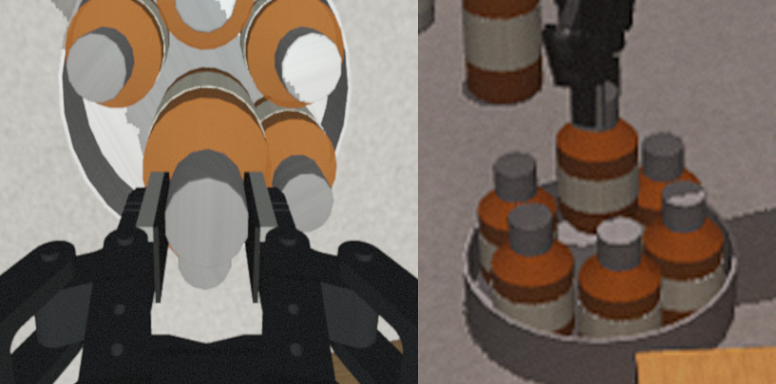

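The bottle hangs straight over the middle (side crop at 597,170), with its foot already between the caps. I'll verify the centring against the caps in view before lowering.

```bash
python3 - <<'E'
from tin import *
f=load('wrist');P=cloud(f)
for o in caps(P,.561,.2487): print(o[0].round(4),round(float(o[1]),4),round(float(o[2]),4),o[3].round(0),o[4])
from meas import rim
print(rim(P,(.561,.2487,.0955)))
E
```

```text
[0.5016 0.261 ] 0.0149 0.1088 [316. 135.] 3466
[0.5198 0.203 ] 0.015 0.1088 [203. 199.] 3138
[0.5411 0.306 ] 0.015 0.1087 [426. 199.] 3127
[0.5428 0.2547] 0.0205 0.1083 [320. 212.] 294
[0.6012 0.2947] 0.0152 0.1087 [424. 315.] 2167
[0.6217 0.2354] 0.0144 0.1089 [314. 383.] 903
(array([0.56049656, 0.24841507, 0.09442511]), np.int64(4418))
```

All five caps are within 1 mm of the earlier positions. Lowering.

>>> {"fn": "step_arm", "kwargs": {"plan": [[0, 0, -0.01, 0, 0, 0, 0], [0, 0, -0.02, 0, 0, 0, 0], [0, 0, -0.03, 0, 0, 0, 0], [0, 0, -0.04, 0, 0, 0, 0], [0, 0, -0.05, 0, 0, 0, 0], [0, 0, -0.058, 0, 0, 0, 0], [0, 0, -0.064, 0, 0, 0, 0], [0, 0, -0.067, 0, 0, 0, 0], [0, 0, -0.068, 0, 0, 0, 0], [0, 0, -0.068, 0, 0, 0, 0]]}}

```text
clock: 22.15
tcp_pos: [0.5607, 0.2488, 0.1105]
ee_rot: [0.776, 0.631, 0.0, 0.0]
ft_force: [0.2, -1.4, -3.1]
grip_width: 0.328
```

>>> {"fn": "step_arm", "kwargs": {"plan": [[0, 0, -0.0005, 0, 0, 0, 0], [0, 0, -0.001, 0, 0, 0, 0], [0, 0, -0.0015, 0, 0, 0, 0], [0, 0, -0.002, 0, 0, 0, 0], [0, 0, -0.0023, 0, 0, 0, 0], [0, 0, -0.0026, 0, 0, 0, 0], [0, 0, -0.0026, 0, 0, 0, 0], [0, 0, -0.0026, 0, 0, 0, 0], [0, 0, -0.0026, 0, 0, 0, 0], [0, 0, -0.0026, 0, 0, 0, 0]]}}

```text
clock: 23.4
tcp_pos: [0.5606, 0.2488, 0.108]
ee_rot: [0.775, 0.631, 0.0, 0.0]
ft_force: [-0.7, -1.0, 1.0]
grip_width: 0.33
```

Contact is made: the weight has gone off the wrist (-3.1 to +1.0 N). A last 0.4 mm, then open partway and lift clear.

>>> {"fn": "step_arm", "kwargs": {"plan": [[0, 0, -0.0004, 0, 0, 0, 0], [0, 0, -0.0004, 0, 0, 0, 0.4], [0, 0, -0.0004, 0, 0, 0, 0.5], [0, 0, -0.0004, 0, 0, 0, 0.6], [0, 0, -0.0004, 0, 0, 0, 0.6], [0, 0, 0.005, 0, 0, 0, 0.6], [0, 0, 0.02, 0, 0, 0, 0.6], [0, 0, 0.06, 0, 0, 0, 0.6], [0, 0, 0.11, 0, 0, 0, 0.6], [0, 0, 0.16, 0, 0, 0, 0.6]]}}

```text
clock: 24.65
tcp_pos: [0.5604, 0.2487, 0.2705]
ee_rot: [0.775, 0.631, 0.001, 0.0]
ft_force: [0.5, -0.4, -0.2]
grip_width: 0.609
```

>>> {"fn": "step_arm", "kwargs": {"plan": [[-0.01, 0, 0.03, 0, 0, 0, 1], [-0.03, 0, 0.06, 0, 0, 0, 1], [-0.05, 0, 0.08, 0, 0, 0, 1], [-0.05, 0, 0.08, 0, 0, 0, 1], [-0.05, -0.05, 0.08, 0, 0, 0, 1], [-0.05, -0.11, 0.08, 0, 0, 0, 1], [-0.05, -0.17, 0.08, 0, 0, 0, 1], [-0.05, -0.23, 0.08, 0, 0, 0, 1], [-0.05, -0.29, 0.08, 0, 0, 0, 1], [-0.05, -0.35, 0.08, 0, 0, 0, 1]]}}

```text
clock: 25.9
tcp_pos: [0.5103, -0.1033, 0.3462]
ee_rot: [0.775, 0.631, -0.001, -0.0]
ft_force: [1.3, -0.2, 0.5]
grip_width: 0.997
```

```bash
python3 - <<'E'
from tin import *
g=grab('side','side12');f=grab('scene')
s=robot.get_state();print(s['clock'],s['tcp_pos'],s['joint_positions'].round(3))
c=np.array([.561,.249,.07])
a=[cv2.resize(F['color'][int(v)-60:int(v)+60,int(u)-60:int(u)+60],None,fx=3.3,fy=3.3,interpolation=cv2.INTER_CUBIC) for F,(u,v) in((g,proj(g,c)),(f,proj(f,c)))]
cv2.imwrite('pics/c12.png',np.hstack(a))
E
```

```text
26.0 [ 0.51021818 -0.10635711  0.34573188] [-0.204  0.141  0.189  1.62  -0.002  0.007]
```

View pics/c12.png

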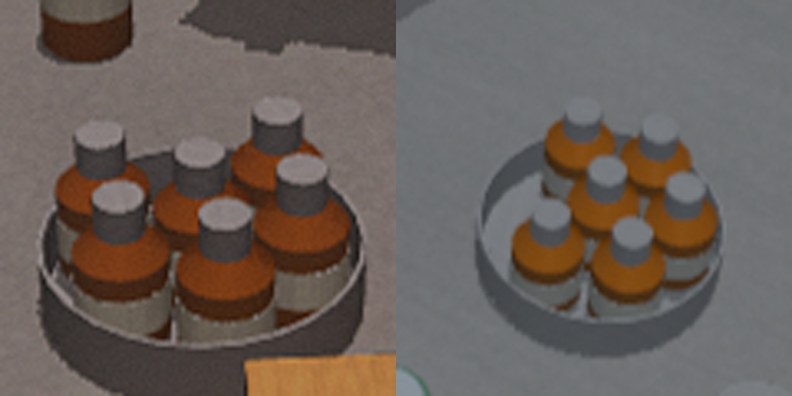

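The middle bottle stands among the five: side crop (198,180), scene crop (605,195). The remaining gap is at the lower left of the ring. Now over the standing bottle.

>>> {"fn": "step_arm", "kwargs": {"plan": [[0.004, -0.055, 0, 0, 0, 0, 1], [0.008, -0.11, -0.02, 0, 0, 0, 1], [0.014, -0.165, -0.04, 0, 0, 0, 1], [0.02, -0.22, -0.07, 0, 0, 0, 1], [0.026, -0.265, -0.11, 0, 0, 0, 1], [0.028, -0.288, -0.15, 0, 0, 0, 1], [0.028, -0.288, -0.18, 0, 0, 0, 1], [0.028, -0.288, -0.197, 0, 0, 0, 1], [0.028, -0.288, -0.197, 0, 0, 0, 1], [0.028, -0.288, -0.197, 0, 0, 0, 1]]}}

```text
clock: 27.25
tcp_pos: [0.5393, -0.3891, 0.1522]
ee_rot: [0.775, 0.632, 0.0, 0.001]
ft_force: [-0.2, -0.0, 0.5]
grip_width: 0.998
```

```bash
python3 - <<'E'
from tin import *
f=grab('wrist','wrist13')
s=robot.get_state();print(s['clock'],s['tcp_pos'],s['joint_positions'].round(3))
P=cloud(f)
for o in caps(P,.54,-.389,zlo=.097,zhi=.112): print(o[0].round(4),round(float(o[1]),4),round(float(o[2]),4),o[3].round(0),o[4])
E
```

```text
27.3 [ 0.53938328 -0.3892353   0.15250258] [-0.625  0.404  0.109  1.273 -0.    -0.421]
[ 0.539  -0.3895] 0.015 0.1048 [316. 278.] 3439
[ 0.6153 -0.466 ] 0.011 0.1024 [200. 443.] 529
```

View pics/wrist13.png

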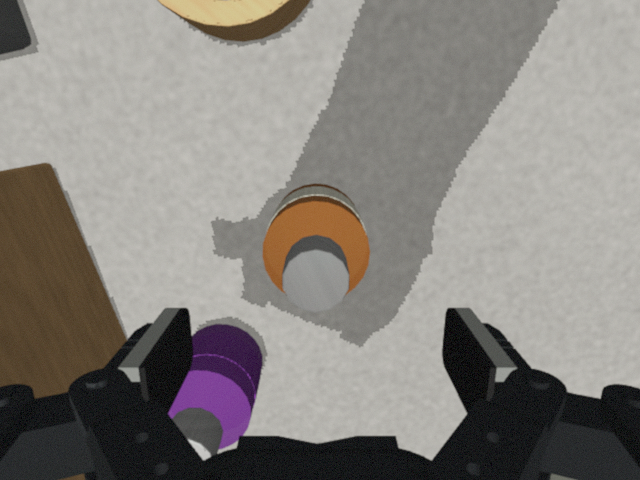

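The cap is centred at (316,278), measured at (0.539,-0.3895). The purple bottle (215,390) and a carton (40,280) are on the left, so I'll check the finger clearance to both.

```bash
python3 - <<'E'
from h import *
f=load('wrist');P=cloud(f)
for u,v in((40,180),(70,220),(90,260),(110,310),(125,330),(20,300)): print((u,v),P[v,u].round(3))
m=(P[...,1]<-.43)&(P[...,2]>.03)&(P[...,2]<.2);m[300:,130:]=0
q=P[m];print(q[:,1].max(),q[q[:,1].argmax()],q[:,2].max())
E
```

```text
(40, 180) [ 0.475 -0.547  0.02 ]
(70, 220) [ 0.504 -0.546  0.008]
(90, 260) [ 0.533 -0.544  0.006]
(110, 310) [ 0.57  -0.542  0.009]
(125, 330) [ 0.59  -0.542  0.   ]
(20, 300) [ 0.53  -0.544  0.075]
-0.4300076212054195 [ 0.51916955 -0.43000762  0.19919593] 0.1999996925702494
```

The carton face is at y=-0.545, about 10 cm clear of the fingers. Lowering and gripping the cap.

>>> {"fn": "step_arm", "kwargs": {"plan": [[0, 0, -0.015, 0, 0, 0, 1], [0, 0, -0.03, 0, 0, 0, 1], [0, 0, -0.042, 0, 0, 0, 1], [0, 0, -0.0485, 0, 0, 0, 1], [0, 0, -0.0485, 0, 0, 0, 0.6], [0, 0, -0.0485, 0, 0, 0, 0], [0, 0, -0.0485, 0, 0, 0, 0], [0, 0, -0.0485, 0, 0, 0, 0], [0, 0, -0.0485, 0, 0, 0, 0], [0, 0, -0.0485, 0, 0, 0, 0]], "squeeze": 50}}

```text
clock: 28.55
tcp_pos: [0.5389, -0.3896, 0.103]
ee_rot: [0.776, 0.631, 0.0, 0.001]
ft_force: [0.1, -1.2, 5.4]
grip_width: 0.33
```

```bash
python3 - <<'E'
from h import *
f=grab('wrist','wrist14')
s=robot.get_state();print(s['clock'],s['tcp_pos'],s['ft_force'],s['grip_width'])
E
```

```text
28.6 [ 0.53894754 -0.3896081   0.10303108] [-0.18514405 -0.48974963  5.66201147] 0.33216118004240647
```

View pics/wrist14.png

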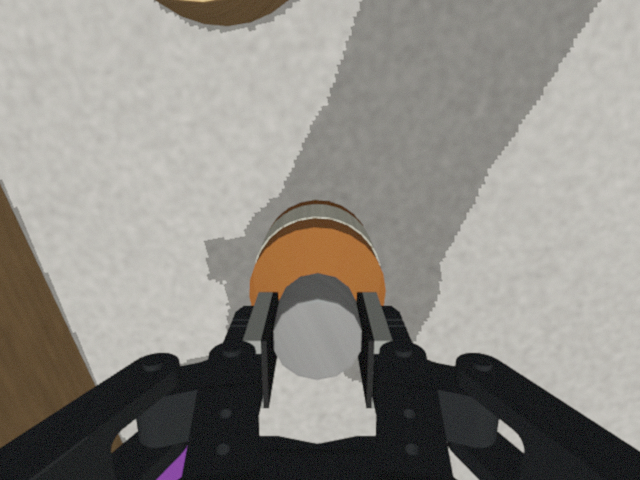

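Cap held at (318,325) in the image, width 0.332. Lifting and carrying to above the empty ring place.

>>> {"fn": "step_arm", "kwargs": {"plan": [[0, 0, 0.02, 0, 0, 0, 0], [0, 0, 0.07, 0, 0, 0, 0], [0, 0, 0.12, 0, 0, 0, 0], [0.003, 0.04, 0.16, 0, 0, 0, 0], [0.007, 0.095, 0.18, 0, 0, 0, 0], [0.011, 0.155, 0.19, 0, 0, 0, 0], [0.015, 0.215, 0.19, 0, 0, 0, 0], [0.019, 0.275, 0.19, 0, 0, 0, 0], [0.023, 0.335, 0.19, 0, 0, 0, 0], [0.027, 0.39, 0.19, 0, 0, 0, 0]]}}

```text
clock: 29.85
tcp_pos: [0.5649, 0.0029, 0.2912]
ee_rot: [0.775, 0.632, -0.001, -0.0]
ft_force: [0.8, 0.2, -2.5]
grip_width: 0.328
```

>>> {"fn": "step_arm", "kwargs": {"plan": [[0.003, 0.05, 0, 0, 0, 0, 0], [0.006, 0.1, 0, 0, 0, 0, 0], [0.009, 0.14, 0, 0, 0, 0, 0], [0.012, 0.17, 0, 0, 0, 0, 0], [0.014, 0.19, 0, 0, 0, 0, 0], [0.014, 0.19, -0.02, 0, 0, 0, 0], [0.014, 0.19, -0.05, 0, 0, 0, 0], [0.014, 0.19, -0.07, 0, 0, 0, 0], [0.014, 0.19, -0.075, 0, 0, 0, 0], [0.014, 0.19, -0.075, 0, 0, 0, 0]]}}

```text
clock: 31.1
tcp_pos: [0.5795, 0.1905, 0.2172]
ee_rot: [0.776, 0.631, -0.0, 0.0]
ft_force: [-0.2, -0.4, -2.4]
grip_width: 0.329
```

```bash
python3 - <<'E'
from meas import *
f=grab('wrist','wrist15')
s=robot.get_state();print(s['clock'],s['tcp_pos'],s['ft_force'],s['grip_width'])
P=cloud(f)
for o in caps(P,.561,.2487): print(o[0].round(4),round(float(o[1]),4),round(float(o[2]),4),o[3].round(0),o[4])
print(rim(P,(.561,.2487,.0955)))
E
```

```text
31.15 [0.57977164 0.19063797 0.21785349] [ 0.139176   -0.89947029 -2.29736792] 0.32680184556382774
[0.5017 0.2609] 0.0151 0.1087 [419.  72.] 2786
[0.5199 0.2027] 0.0149 0.1088 [317. 131.] 2437
[0.5412 0.3058] 0.0151 0.1087 [512. 130.] 2558
[0.5612 0.2489] 0.015 0.1087 [413. 188.] 2242
[0.6017 0.2948] 0.0151 0.1087 [501. 240.] 2098
[0.6204 0.2358] 0.015 0.1088 [406. 288.] 1755
(array([0.56081688, 0.24812053, 0.09450438]), np.int64(3353))
```

View pics/wrist15.png

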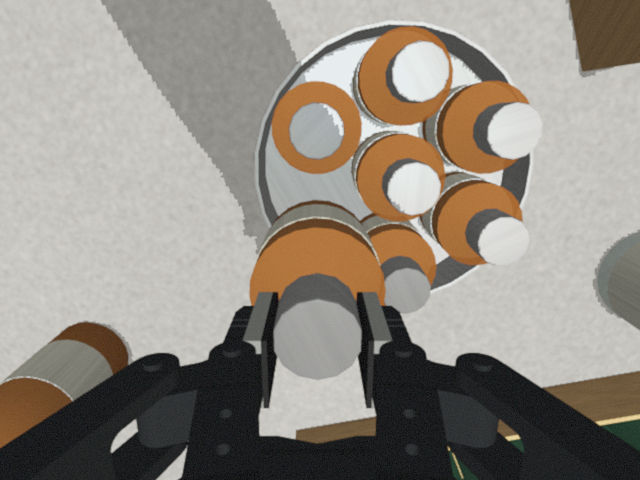

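The middle bottle stands at (0.5612,0.2489), and all six caps are level at z 0.109. The target (0.5803,0.1909) keeps 60–61.5 mm to each neighbour. A 0.7 mm correction, then lowering.

>>> {"fn": "step_arm", "kwargs": {"plan": [[0.0007, 0.0003, -0.01, 0, 0, 0, 0], [0.0007, 0.0003, -0.025, 0, 0, 0, 0], [0.0007, 0.0003, -0.04, 0, 0, 0, 0], [0.0007, 0.0003, -0.053, 0, 0, 0, 0], [0.0007, 0.0003, -0.066, 0, 0, 0, 0], [0.0007, 0.0003, -0.079, 0, 0, 0, 0], [0.0007, 0.0003, -0.09, 0, 0, 0, 0], [0.0007, 0.0003, -0.1, 0, 0, 0, 0], [0.0007, 0.0003, -0.107, 0, 0, 0, 0], [0.0007, 0.0003, -0.107, 0, 0, 0, 0]]}}

```text
clock: 32.4
tcp_pos: [0.58, 0.191, 0.1096]
ee_rot: [0.775, 0.631, -0.001, 0.0]
ft_force: [0.2, 0.1, -2.0]
grip_width: 0.33
```

>>> {"fn": "step_arm", "kwargs": {"plan": [[0, 0, -0.0005, 0, 0, 0, 0], [0, 0, -0.001, 0, 0, 0, 0], [0, 0, -0.0015, 0, 0, 0, 0], [0, 0, -0.002, 0, 0, 0, 0], [0, 0, -0.0025, 0, 0, 0, 0], [0, 0, -0.003, 0, 0, 0, 0], [0, 0, -0.003, 0, 0, 0, 0], [0, 0, -0.003, 0, 0, 0, 0], [0, 0, -0.003, 0, 0, 0, 0], [0, 0, -0.003, 0, 0, 0, 0]]}}

```text
clock: 33.65
tcp_pos: [0.5802, 0.1911, 0.1072]
ee_rot: [0.776, 0.631, -0.0, 0.0]
ft_force: [-0.5, 0.3, -2.1]
grip_width: 0.332
```

>>> {"fn": "step_arm", "kwargs": {"plan": [[0, 0, -0.0003, 0, 0, 0, 0], [0, 0, -0.0005, 0, 0, 0, 0], [0, 0, -0.0007, 0, 0, 0, 0], [0, 0, -0.0009, 0, 0, 0, 0], [0, 0, -0.0011, 0, 0, 0, 0], [0, 0, -0.0012, 0, 0, 0, 0], [0, 0, -0.0012, 0, 0, 0, 0], [0, 0, -0.0012, 0, 0, 0, 0], [0, 0, -0.0012, 0, 0, 0, 0], [0, 0, -0.0012, 0, 0, 0, 0]]}}

```text
clock: 34.9
tcp_pos: [0.5806, 0.1911, 0.107]
ee_rot: [0.776, 0.631, 0.001, 0.001]
ft_force: [-1.7, -1.2, 6.6]
grip_width: 0.331
```

Contact, with +6.6 N now bearing on the floor. Opening, lifting clear, then moving back to look.

>>> {"fn": "step_arm", "kwargs": {"plan": [[0, 0, 0.0004, 0, 0, 0, 0], [0, 0, 0.0004, 0, 0, 0, 0.4], [0, 0, 0.0004, 0, 0, 0, 0.5], [0, 0, 0.0004, 0, 0, 0, 0.6], [0, 0, 0.0004, 0, 0, 0, 0.6], [0, 0, 0.005, 0, 0, 0, 0.6], [0, 0, 0.02, 0, 0, 0, 0.6], [0, 0, 0.06, 0, 0, 0, 0.6], [0, 0, 0.11, 0, 0, 0, 0.6], [0, 0, 0.16, 0, 0, 0, 0.6]]}}

```text
clock: 36.15
tcp_pos: [0.58, 0.191, 0.2688]
ee_rot: [0.775, 0.631, 0.0, 0.001]
ft_force: [1.9, 0.9, -0.1]
grip_width: 0.602
```

>>> {"fn": "step_arm", "kwargs": {"plan": [[-0.01, 0, 0.03, 0, 0, 0, 0.6], [-0.03, 0.02, 0.06, 0, 0, 0, 0.8], [-0.05, 0.04, 0.08, 0, 0, 0, 1], [-0.07, 0.06, 0.08, 0, 0, 0, 1], [-0.075, 0.075, 0.08, 0, 0, 0, 1], [-0.075, 0.075, 0.08, 0, 0, 0, 1], [-0.075, 0.075, 0.08, 0, 0, 0, 1], [-0.075, 0.075, 0.08, 0, 0, 0, 1], [-0.075, 0.075, 0.08, 0, 0, 0, 1], [-0.075, 0.075, 0.08, 0, 0, 0, 1]]}}

```text
clock: 37.4
tcp_pos: [0.5054, 0.2657, 0.3459]
ee_rot: [0.776, 0.631, -0.0, 0.0]
ft_force: [-1.1, 0.2, 0.8]
grip_width: 1.003
```

```bash
python3 - <<'E'
from meas import *
f=grab('wrist','wrist16');g=grab('side','side16');h=grab('scene','scene16')
s=robot.get_state();print(s['clock'],s['tcp_pos'],s['ft_force'],s['grip_width'])
P=cloud(f);C=caps(P,.561,.2487)
for o in C: print(o[0].round(4),round(float(o[1]),4),round(float(o[2]),4),o[3].round(0),o[4],'r',np.hypot(*(o[0]-[.561,.2487])).round(4))
D=np.array([[np.hypot(*(o[0]-p[0])) for p in C] for o in C]);print('min spacing',D[D>0].min())
cv2.imwrite('pics/c16.png',np.hstack([f['color'][:, :][60:360,150:490],h['color'][180:480,160:460]]))
E
```

```text
37.55 [0.50531207 0.2659579  0.34601415] [ 0.21891384 -0.22864536 -0.8772348 ] 0.99980008012594
[0.5019 0.2612] 0.0149 0.1088 [311. 194.] 917 r 0.0604
[0.5198 0.2027] 0.015 0.1089 [251. 227.] 860 r 0.0618
[0.5412 0.3057] 0.0149 0.1088 [370. 226.] 861 r 0.0603
[0.5612 0.2492] 0.0149 0.1089 [312. 259.] 811 r 0.0006
[0.5806 0.1911] 0.0151 0.1089 [255. 291.] 774 r 0.0608
[0.6017 0.2948] 0.015 0.1088 [369. 290.] 775 r 0.0615
[0.6205 0.2361] 0.015 0.1088 [311. 320.] 738 r 0.0609
min spacing 0.05937697935712187
```

View pics/c16.png

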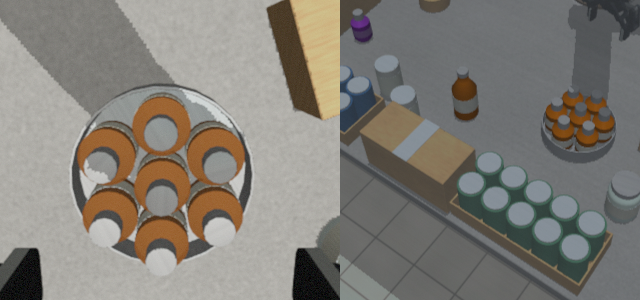

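View pics/side16.png

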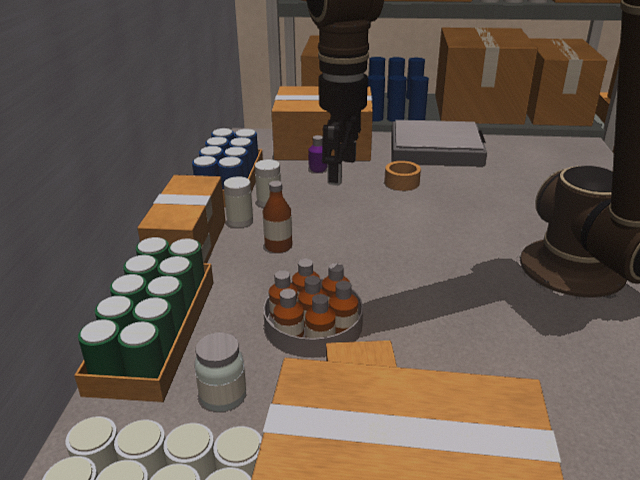

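All seven bottles stand in the tin, with their caps level at z 0.109, one in the middle and six around it at 60–62 mm. The tall bottle (278,220), cans, tape roll, purple bottle, jar and cartons look unchanged from the first side view. The arm is clear, so I'm handing the job in.

```bash
python3 -c "
from workcell import robot
print(robot.sign_off())"
```

```text
the job is handed in; nothing more can be done
None
```

All seven squat bottles now stand upright in the tin, one in the middle and six round it. I handed the job in at about 37.6 s of the 72 s allowed.

**What I did:** I gripped the fallen bottle by its body, turned it upright and stood it on the work surface, then let go. I took it again by its cap and set it in the middle. Then I took the standing bottle by its cap and set it in the empty ring place. Each bottle was lowered until the wrist force showed contact before I opened the gripper.

**Last checks:**
- **Bottles:** all seven caps are level at about 0.109 m, which matches upright on the tin floor. The middle one is within 1 mm of centre, the ring is at 60–62 mm, and the smallest spacing is 59 mm, against 56 mm bodies.
- **Bystanders:** by eye in the side view, the other objects looked the same as at the start. I did not measure them.
- **Robot:** the arm was clear and the gripper empty. The highest wrist force I read was about 7 N.

**What disagreed:**
- The "scene" camera's depth readings were wrongly scaled, so I only used that camera for rays and pictures.
- The righted bottle's cap measured about 4 mm from where the gripper had released it. I used the camera position for picking it up again, and the close-up view agreed to within 1 mm.
- Joint 3 came close to its limit during the righting (-1.24 of -1.27), so I moved outward to ease it.

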